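# Pin the hanging bracket of a stage projector and lift it for the hang check

### The job

The small stage projector on the bench stands inside its U-shaped hanging bracket, but only one of its two pivots is fitted. Take the loose pivot pin from the grooved block and push it through the empty hole of the bracket arm into the projector's side until the knob seats against the arm; then take the bracket by the bridge over the projector's top, lift the projector with it about 10 cm off the bench and finish the program while still holding it there, level and still. Lift by the bracket only, not before the pin is home, and do not disturb the other things on the bench.

Things in the scene. Friction and masses are not known exactly. Their poses are not given: they have to be found in the camera images.
- projector: black metal projector case, 120 (x) x 100 (y) x 65 mm high on 7 mm rubber feet, about 0.6 kg, loose: slides when pushed. Origin on the bench under its middle; z up, x to its front plate (window, thumb screws), y along the pivot axis, to the side where a pivot with a black knob is already fitted. The -y side has a boss with the empty bore
- bore (a point): mouth of the empty bore in the projector's -y side (in its boss, standing 4 mm proud of the case): 13 mm wide, 38 mm deep, running along the projector's +y, 48 mm above the bench. Axes as the projector's
- bridge (a point): middle (also of the thickness) of the flat bar joining the two arms of the steel hanging bracket over the projector. Bar 30 mm wide (x), 4 mm thick, 119 mm long (y), its top 91 mm above the bench, 22 mm free between it and the projector's top. Axes as the projector's at the start
- bracket_hole (a point): outer mouth of the 13 mm hole in the bracket's -y arm (4 mm thick), 48 mm above the bench and in line with the bore 5.5 mm behind it. Axes as the bridge's. The pin goes in along +y
- pin_knob (a point): middle of the cylindrical black knob of the loose pivot pin (40 g): knob 22 mm across, 30 mm long along the pin's axis. The pin's y axis points from knob to nose; shoulder 15 mm and nose 55 mm from this point along +y. Steel shank 10 mm across and 40 mm long beyond the knob, its last 8 mm tapering to 4 mm across
- pin_shoulder (a point): centre of the knob's flat face from which the shank starts; touches the bracket arm at the outer mouth of its hole when the pin is home. Axes as the knob's
- pin_block: grey plastic block with three parallel grooves along its y axis, fixed to the bench, 84 (x) x 36 (y) x 39 mm high, origin under its middle. Pin nose towards its +y, knob beyond its -y face. It lies on the -y side of the projector
- bracket: the hanging bracket: loose inverted U of 0.13 kg standing on the ends of its two arms (30 x 4 mm bar); the fitted pivot passes through its +y arm. Origin on the bench midway between the arm ends, z up, axes as the bridge's. Bridge centre 89 mm above it, arm hole at y -59.5 mm and 48 mm up
- pin: the loose pivot pin; origin at its shoulder, y to the nose. At the start it lies level in the middle groove of the grooved block, its axis 36 mm above the bench, the knob overhanging the block's -y face with 2 mm between shoulder and block; the groove is open upward, so the pin is taken straight up
- screw_tray: bystander: divided steel tray 100 x 70 x 32 mm with screws; origin under its middle
- screwdriver: bystander: screwdriver lying on the bench, origin under its middle
- tape_roll: bystander: cardboard roll 90 mm across, 24 mm high, origin under its middle
Not all that is in view belongs to the job. Leave any blue or green look-alike of the pin alone.

How it is judged:
On the way, in this order (a step that is already met when the one before it is completed fails the run):
1. the pin is home: through the bracket arm into the projector's side, its knob within 3 mm of touching the arm, the projector still on the bench (y of pin_shoulder in the frame of bracket above -0.0625 m and distance between pin_shoulder and bracket_hole below 0.006 m and angle between the y axis of pin and the y axis of projector, either way round below 0.15 rad and height (world z) of projector below 0.006 m), for 0.2 s.
2. the projector is lifted by its bracket more than 60 mm clear of the bench (height (world z) of projector above 0.06 m and contact force between the fingers and bracket above 2 N), for 0.2 s.
At the end, for the whole second after the job is handed in: the robot holds the bracket; the projector hangs in it on both pivots, feet 70 to 150 mm up, level within 0.12 rad (bracket 0.15), slower than 20 mm/s and 0.15 rad/s, the pin loaded and home within 4 mm; no robot part nor bystander touches the projector, the fingers are off the pin (height (world z) of projector between 0.07 and 0.15 m and angle between projector's own z axis and vertical below 0.12 rad and angle between bracket's own z axis and vertical below 0.15 rad and linear speed of projector below 0.02 m/s and angular speed of projector below 0.15 rad/s and y of pin_shoulder in the frame of bracket above -0.0635 m and distance between pin_shoulder and bracket_hole below 0.006 m and angle between the y axis of pin and the y axis of projector, either way round below 0.15 rad and contact force between the fingers and bracket above 2 N and contact force between each of the arm, the fingers and projector below 0.3 N and contact force between the fingers and pin below 0.3 N and contact force between projector and pin above 0.5 N and contact force between projector and pin_block below 0.1 N and contact force between projector and screw_tray below 0.1 N and contact force between projector and tape_roll below 0.1 N and contact force between projector and screwdriver below 0.1 N); the arm keeps its last pose, push and grip.
It fails at once if the projector is lifted before the pin is home (height (world z) of projector above 0.015 m and distance between pin_shoulder and bracket_hole above 0.01 m).
It fails at once if the projector is tipped over by more than about 20 degrees (angle between projector's own z axis and vertical above 0.35 rad).
It fails at once if a bystander is moved by more than 30 mm (distance of any of screw_tray, screwdriver, tape_roll from where it was at the start of the episode above 0.03 m).
It also fails if it takes over 54 s, if anything falls off the work surface, if the arm or the gripper's body presses on something with over 40 N, if the wrist force passes 120 N, or if a joint passes its speed limit or range.

### The arm

A 6-joint arm with a two-finger parallel gripper is mounted at the origin on the work surface. World frame = base frame: x ahead of the robot, y to its left, z up, the work surface at z = 0. Lengths are in m, angles in rad, forces in N, time in s.
With the tool pointing down it reaches from about 0.425 to 1.125 m from the base axis. Payload 14.9 kg.
Tool frame: the origin (TCP) lies at the very end of the fingers, on their centre line; the grasp point (between the pads) lies 19 mm behind it; z points along the fingers, y is the line along which they close (so a half turn about z gives the same grasp; the last joint's range is limited). The gripper opens to 91 mm and grips with 3 to 60 N. Pads are 32 mm wide; open, the fingers measure 118 mm over their backs; the gripper's body (76 mm by 178 mm) begins 60 mm behind the grasp point.
Start: joints at [1.183, 0.379, 1.734, -0, 1.028, -0.033], TCP at [0.243, 0.656, 0.214] pointing down, gripper open.
Joint ranges: [-2.77, 2.77], [-0.74, 2.19], [0, 2.66], [-1.06, 4.2], [0.31, 2.87], [-3.08, 3.08]. Speed limits (rad/s): [1.89, 1.89, 2.39, 3.14, 3.14, 3.14].

### API

Orientations are given as a rotation vector (axis times angle).
In Python, from workcell import readout, optics, ticket gives the robot as it stands. The module is installed in compiled form; this text tells all that it offers.
- The arm moves only by the tool send_rows, never from a script. Its argument "rows" is one flat list of numbers, 7 for each row, row after row: the shift along the tool's x, y, z each as a share of 0.2 m, from -1 to 1, then the turn, a rotation vector about the tool's x, y, z each as a share of 45 degrees, from -1 to 1, then the opening, from 0 (shut) to 1 (fully open). In form: [dx, dy, dz, ax, ay, az, hand, dx, dy, dz, ax, ay, az, hand, ...]. A call has exactly 5 rows; each row is the pose to reach, as a shift and turn from the pose commanded when the call began, along the tool's axes at that moment; what a row does not reach only later rows make up. A row lasts 1/10 s, in which the tool goes at most 50 mm and 8.59 degrees, less where a joint would pass 70% of its speed; a pose out of reach is approached as far as the arm can. A call with a number of a shift or a turn outside -1 to 1 is refused whole. A call with a gripper value outside its range is refused whole. The fingers move at their own pace and stop on an object; "grip_force" is the grip in N (left out, the last holds). Time passes only in rows, so rows that repeat a pose let the fingers close, or fill a call up. It gives the time, the measured TCP pose, the force, the opening and the grip force at its end, in the units of the state.
- readout.sense(): the state, without advancing time (a new reading comes with each control period).
- optics.snapshot(name): name is "side" or "top"; returns a dict with "color" (384x512x3 uint8, blue, green, red), "fovy" (degrees; the focal length in pixels is half the picture's height over the tangent of half this angle, whatever the lens; pixels are square), "cx", "cy" (the principal point, pixels), "R" (3x3) and "t" (3): a world point X has camera coordinates R X + t. Camera axes: x right, y down, z forward; pixel columns grow to the right and rows downward; lengths in m; the calibration is good to about 2 mm. A picture is of the moment at which its call begins. There is no depth.
- ticket.close_job(): hands the job in; it is judged then, once.
The state is a dict: "t": time; "joint_pos": joint angles; "qd": joint speeds; "joint_torque": joint torques, N m; "tcp_pos": TCP position; "eef_rot": TCP orientation; "wrist_force": force on the tool from outside, world axes, zero at the start; "torque": the same for the moment, N m; "width": opening from 0.0 (shut) to 1.0 (fully open); "grasp_force": force on a finger pad.
Only numpy, scipy, OpenCV 4.12 (cv2) and the standard library are available. Lean on these libraries where they do the work, as an engineer would, in place of code of your own. Each camera call takes 0.05 s, during which the arm holds its last target. There are 200 camera calls.

## Working session

There is one attempt and no reset: what is moved stays moved. The work goes in short steps, Python scripts to look and compute and a tool call to move; the robot and the scene stay as the last step left them, time stands still between calls to the robot, and variables do not carry over. Pictures are saved under pics/ and viewed, at most 10 in all, crops included, and the job is handed in when it is done.

Besides the shell and the picture viewer there is one more tool, called after "Call:" as name(argument=value, ...) on one line, values as JSON. send_rows: Moves the arm, as the interface text tells. Its arguments: {"type":"object","properties":{"rows":{"type":"array"},"grip_force":{"type":"number"}},"required":["rows"]}

```bash
mkdir -p pics; python3 - <<'E'
from workcell import readout, optics
import cv2,pickle
print(readout.sense())
d={}
for n in("side","top"):
    s=optics.snapshot(n); d[n]=s
    print(n,s["fovy"],s["cx"],s["cy"],s["R"].tolist(),s["t"].tolist())
    cv2.imwrite(f"pics/{n}0.png",cv2.resize(s["color"],(800,600),interpolation=cv2.INTER_CUBIC))
pickle.dump(d,open("d0.pkl","wb"))
E
```

```text
{'t': 0.0, 'joint_pos': array([ 1.18270384e+00,  3.79396305e-01,  1.73478526e+00, -9.85272854e-06,
        1.02849856e+00, -3.33173886e-02]), 'qd': array([-0.00051759, -0.00154663, -0.00029033, -0.00053374, -0.00053602,
       -0.00055115]), 'joint_torque': array([-2.45003510e-03, -7.63739848e+01, -4.34357929e+01,  6.50173402e-02,
        4.25500295e-02, -8.40999223e-05]), 'tcp_pos': array([0.24303338, 0.65603058, 0.21329461]), 'eef_rot': array([-5.54314800e-01, -3.09208013e+00,  1.67306543e-03]), 'wrist_force': array([-0.52230801, -0.02846535, -0.61345387]), 'torque': array([0.015548  , 0.02363416, 0.03330677]), 'grasp_force': 0.0, 'width': 0.9956807392846888}
side 53.90845871902737 252.64560501105717 190.80361745678988 [[0.979278323381945, -0.20246932137185944, -0.004487678404888492], [-0.15031264292517202, -0.7118061126703168, -0.6861036126869043], [0.13572057593120043, 0.672560950299964, -0.7274899953954781]] [-0.5073715568411757, 0.16064881026872602, 1.046022056168084]
top 43.52008803417287 255.13104917181383 191.45892184883488 [[-0.01800993051418734, -0.9997003816245351, -0.016576772382832772], [-0.9801778578042408, 0.020925018562044918, -0.1970114480644907], [0.19729928908428332, 0.012700022753372625, -0.9802610366371297]] [0.03824825979369381, 0.5103177245306508, 1.127143681102606]
```

View pics/top0.png

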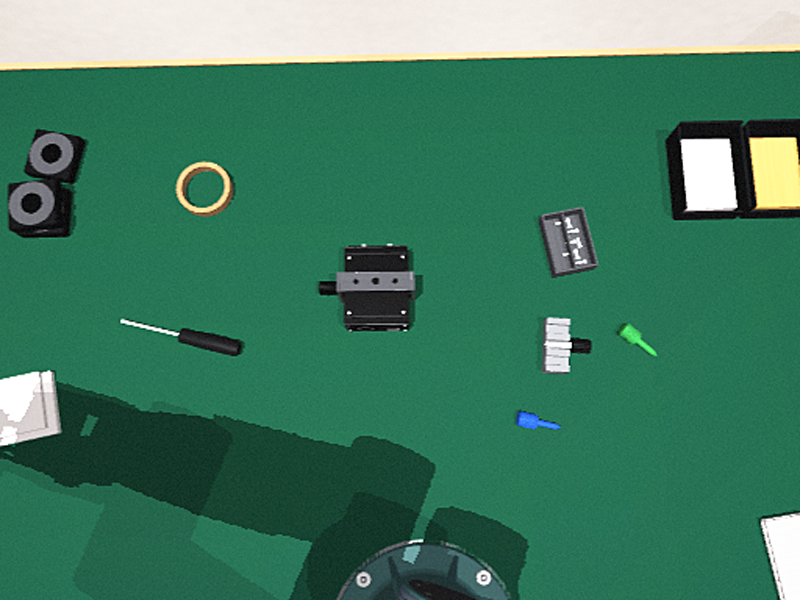

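View pics/side0.png

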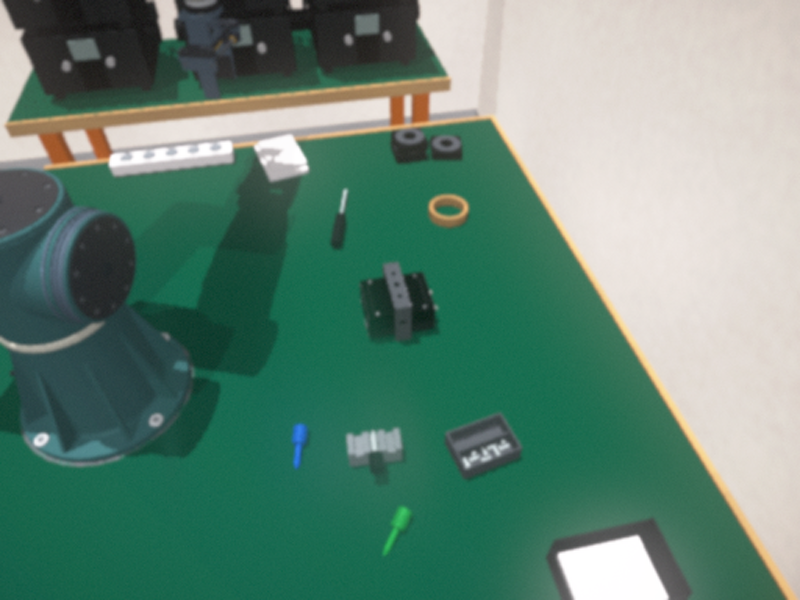

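The pin candidates in top view are the black-knobbed pin in the block (580,346), the blue one (538,421), the green one (637,340) and the fitted pivot (328,288). I choose the black one in the block, with its knob at world -y. I'll check it in a close crop.

```bash
cat > h.py <<'E'
import numpy as np,cv2,pickle
def ray(s,u,v):
    f=s["color"].shape[0]/2/np.tan(np.radians(s["fovy"]/2))
    d=s["R"].T@np.array([(u-s["cx"])/f,(v-s["cy"])/f,1]); return -s["R"].T@s["t"],d
def atz(s,u,v,z):
    o,d=ray(s,u,v); return o+d*(z-o[2])/d[2]
def proj(s,X):
    f=s["color"].shape[0]/2/np.tan(np.radians(s["fovy"]/2)); c=s["R"]@np.asarray(X)+s["t"]
    return f*c[:2]/c[2]+[s["cx"],s["cy"]]
E
python3 - <<'E'
import pickle,cv2,numpy as np
from h import *
d=pickle.load(open("d0.pkl","rb"))
t=d["top"]["color"]; s=d["side"]["color"]
R=lambda im,x,y,w,h,k:cv2.resize(im[y:y+h,x:x+w],(w*k,h*k),interpolation=cv2.INTER_CUBIC)
a=R(t,200,150,80,70,5); b=R(t,325,190,80,70,5)
cv2.imwrite("pics/c0.png",np.vstack([np.hstack([a,b])])) # 800x350
cv2.imwrite("pics/c1.png",R(s,205,160,100,160,5)[:, :][:800:1][:600] if 0 else R(s,200,160,150,150,4))
q=d["top"]
for n,u,v,z in(("bridge",375,281,.091),("knob",582,346,.036),("block",558,345,.039),("tray",568,242,.03),("roll",204,188,.02)):
    print(n,atz(q,u*.64,v*.64,z))
E
```

```text
bridge [0.53188035 0.06315641 0.091     ]
knob [ 0.4332628  -0.25666247  0.036     ]
block [ 0.43519121 -0.21880284  0.039     ]
tray [ 0.60350413 -0.24667849  0.03      ]
roll [0.71309269 0.34959522 0.02      ]
```

View pics/c0.png

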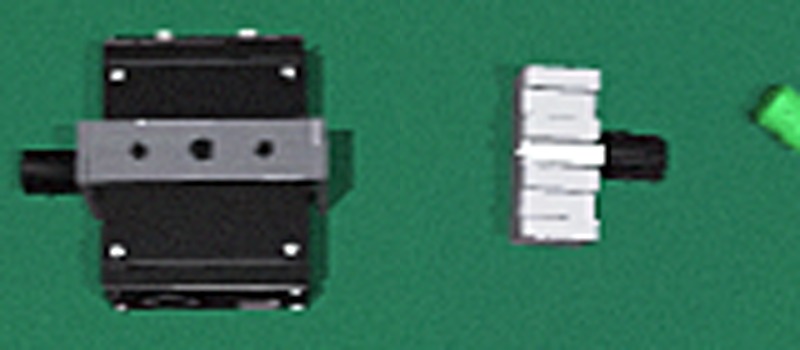

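View pics/c1.png

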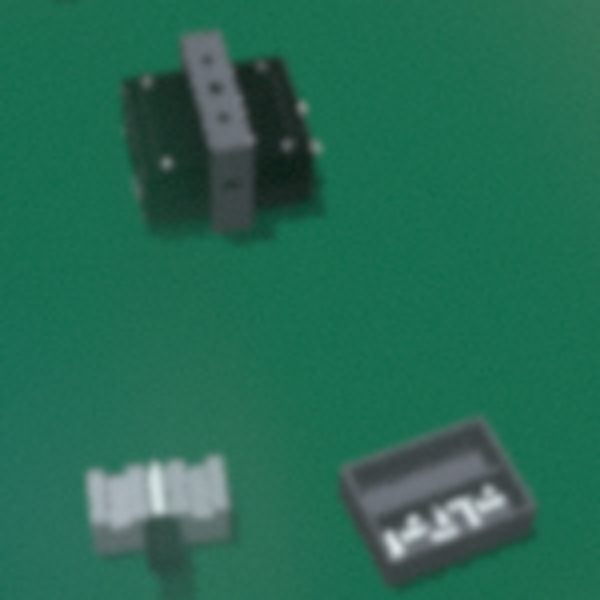

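The crops confirm the choice. The steel-shank pin with the black knob is in the middle groove, with the knob at top-crop (635,157) and shank at (520–605,154). The bridge is at (80–325,120–182). The empty arm hole is on the -y arm, at side-crop (233,184).

```bash
cat >> h.py <<'E'
from scipy.spatial.transform import Rotation as Ro
def down(yaw): # tool x at world angle 90+yaw deg, z down, tool y at world yaw
    c,s=np.cos(np.radians(yaw)),np.sin(np.radians(yaw))
    return Ro.from_matrix(np.array([[-s,c,0],[c,s,0],[0,0,-1.]]))
def move(p,R,p2,R2):
    return np.round(np.r_[R.inv().apply(np.array(p2)-p)/.2,(R.inv()*R2).as_rotvec()/np.radians(45)],3).tolist()
E
python3 - <<'E'
from h import *
from workcell import readout
d=pickle.load(open("d0.pkl","rb")); T,S=d["top"],d["side"]
tp=lambda x,y,z,x0,y0:atz(T,(x+.5)/5-.5+x0,(y+.5)/5-.5+y0,z)
sd=lambda x,y,z:atz(S,(x+.5)/4-.5+200,(y+.5)/4-.5+160,z)
ang=lambda a,b:np.degrees(np.arctan2(*(b-a)[[1,0]]))
A=lambda x,y,z:tp(x,y,z,200,150); B=lambda x,y,z:tp(x-400,y,z,325,190)
print("bridge c",A(202,150,.091)," side",sd(214,88,.091))
c=[A(80,122,.091),A(325,119,.091),A(82,183,.091),A(328,181,.091)]
print("corners",np.mean(c,0),ang(c[1],c[0]),ang(c[3],c[2]),np.linalg.norm(c[0]-c[1]),np.linalg.norm(c[0]-c[2]))
print("holes yaw",ang(A(264,148.5,.091),A(139,150.5,.091)), "side yaw",ang(sd(223,118,.091),sd(206,60,.091)))
# hole on arm plane from side: intersect with z=.048
print("hole side",sd(233,184,.048))
print("pin shank",B(522,153,.041),B(604,155,.041),ang(B(604,155,.041),B(522,153,.041)))
print("knob end/front/mid",B(666,157,.036),B(605,156,.036), B(635,157,.047))
print("block right edge",B(600,71,.039),B(600,240,.039),"left",B(528,67,.039),B(521,240,.039))
print("side shank top end",sd(155,462,.041),sd(158,512,.041),ang(sd(158,512,.041),sd(155,462,.041)))
s=readout.sense(); p=s["tcp_pos"];R=Ro.from_rotvec(s["eef_rot"])
for w,y in(((.37,.53,.23),45),((.48,.40,.24),20),((.56,.24,.24),0),((.58,.08,.24),0),((.56,-.10,.22),0),((.434,-.257,.15),0)):
    R2=down(y); print(move(p,R,w,R2)); p,R=np.array(w),R2
E
```

```text
bridge c [0.53246529 0.0631495  0.091     ]  side [0.53293075 0.06281467 0.091     ]
corners [0.53187725 0.06236977 0.091     ] 89.46078931661644 89.24171654135257 0.11688095253912208 0.0297911315106417
holes yaw 89.69151560012133 side yaw 90.02383385058471
hole side [0.53504659 0.0064347  0.048     ]
pin shank [ 0.43679245 -0.19880267  0.041     ] [ 0.43500484 -0.23849797  0.041     ] 87.42151922046968
knob end/front/mid [ 0.43408114 -0.26966562  0.036     ] [ 0.43517492 -0.24003386  0.036     ] [ 0.43292165 -0.25207622  0.047     ]
block right edge [ 0.47679847 -0.23959198  0.039     ] [ 0.39391298 -0.23439097  0.039     ] left [ 0.47952566 -0.20450082  0.039     ] [ 0.39466444 -0.1962927   0.039     ]
side shank top end [ 0.4402838  -0.20179868  0.041     ] [ 0.43596481 -0.23609617  0.041     ] 82.82267827924814
[-0.814, -0.371, -0.083, -0.001, 0.0, 0.548]
[-0.849, -0.071, -0.05, 0.0, 0.0, 0.556]
[-0.889, 0.102, 0.0, 0.0, 0.0, 0.444]
[-0.8, 0.1, 0.0, 0.0, 0.0, 0.0]
[-0.9, -0.1, 0.1, 0.0, 0.0, 0.0]
[-0.785, -0.63, 0.35, 0.0, 0.0, 0.0]
```

Call:
send_rows(rows=[-0.81,-0.37,-0.08,0,0,0.55,1,-0.81,-0.37,-0.08,0,0,0.55,1,-0.81,-0.37,-0.08,0,0,0.55,1,-0.81,-0.37,-0.08,0,0,0.55,1,-0.81,-0.37,-0.08,0,0,0.55,1])

```text
t: 0.6
tcp_pos: [0.3716, 0.5285, 0.2301]
eef_rot: [1.209, 2.899, -0.0]
wrist_force: [-1.7, 0.3, 0.2]
width: 1.002
grasp_force: 0.0
```

Call:
send_rows(rows=[-0.85,-0.07,-0.05,0,0,0.55,1,-0.85,-0.07,-0.05,0,0,0.55,1,-0.85,-0.07,-0.05,0,0,0.55,1,-0.85,-0.07,-0.05,0,0,0.55,1,-0.85,-0.07,-0.05,0,0,0.55,1])

```text
t: 1.1
tcp_pos: [0.4807, 0.3991, 0.2399]
eef_rot: [1.801, 2.574, -0.0]
wrist_force: [-0.8, 0.5, 1.0]
width: 0.996
grasp_force: 0.0
```

Call:
send_rows(rows=[-0.89,0.1,0,0,0,0.45,1,-0.89,0.1,0,0,0,0.45,1,-0.89,0.1,0,0,0,0.45,1,-0.89,0.1,0,0,0,0.45,1,-0.89,0.1,0,0,0,0.45,1])

```text
t: 1.6
tcp_pos: [0.5603, 0.2389, 0.2396]
eef_rot: [-2.225, -2.218, 0.001]
wrist_force: [-0.1, 0.6, -0.3]
width: 1.006
grasp_force: 0.0
```

Call:
send_rows(rows=[-0.8,0.1,0,0,0,0,1,-0.8,0.1,0,0,0,0,1,-0.8,0.1,0,0,0,0,1,-0.8,0.1,0,0,0,0,1,-0.8,0.1,0,0,0,0,1])

```text
t: 2.1
tcp_pos: [0.5794, 0.0804, 0.2398]
eef_rot: [-2.224, -2.219, 0.0]
wrist_force: [0.3, 0.4, -0.4]
width: 0.999
grasp_force: 0.0
```

Call:
send_rows(rows=[-0.9,-0.1,0.1,0,0,0,1,-0.9,-0.1,0.1,0,0,0,1,-0.9,-0.1,0.1,0,0,0,1,-0.9,-0.1,0.1,0,0,0,1,-0.9,-0.1,0.1,0,0,0,1])

```text
t: 2.6
tcp_pos: [0.559, -0.1003, 0.2193]
eef_rot: [-2.224, -2.218, 0.001]
wrist_force: [-0.2, 0.3, 0.2]
width: 1.003
grasp_force: 0.0
```

Call:
send_rows(rows=[-0.8,-0.63,0.4,0,0,0.09,0.8,-0.8,-0.63,0.4,0,0,0.09,0.8,-0.8,-0.63,0.4,0,0,0.09,0.8,-0.8,-0.63,0.4,0,0,0.09,0.8,-0.8,-0.63,0.4,0,0,0.09,0.8])

```text
t: 3.1
tcp_pos: [0.4316, -0.259, 0.1384]
eef_rot: [-2.298, -2.139, 0.001]
wrist_force: [0.4, 0.1, -0.1]
width: 0.8
grasp_force: 0.0
```

```bash
python3 - <<'E'
from h import *
from workcell import readout
s=readout.sense(); p=s["tcp_pos"];R=Ro.from_rotvec(s["eef_rot"])
print(p,s["joint_pos"]); print(R.as_matrix().round(3))
print(move(p,R,(.433,-.2595,.05),down(-4)))
print(move(p,R,(.433,-.2595,.017),down(-4)))
E
```

```text
[ 0.43157058 -0.25902508  0.13843904] [-5.86917426e-01  1.84628270e-01  2.16167233e+00  1.28874187e-04
  7.97389654e-01 -5.15246762e-01]
[[ 0.072  0.997 -0.002]
 [ 0.997 -0.072  0.001]
 [ 0.001 -0.002 -1.   ]]
[-0.002, 0.008, 0.442, -0.002, -0.001, -0.002]
[-0.003, 0.008, 0.607, -0.002, -0.001, -0.002]
```

Call:
send_rows(rows=[0,0.01,0.3,0,0,0,0.6,0,0.01,0.45,0,0,0,0.6,0,0.01,0.55,0,0,0,0.6,0,0.01,0.6,0,0,0,0.6,0,0.01,0.6,0,0,0,0.6])

```text
t: 3.6
tcp_pos: [0.4354, -0.2581, 0.0191]
eef_rot: [-2.297, -2.141, 0.0]
wrist_force: [0.6, -0.4, 0.5]
width: 0.602
grasp_force: 0.0
```

Call:
send_rows(rows=[0,0,0,0,0,0,0.1,0,0,0,0,0,0,0,0,0,0,0,0,0,0,0,0,0,0,0,0,0,0,0,0,0,0,0,0], grip_force=25)

```text
t: 4.1
tcp_pos: [0.4352, -0.2599, 0.0204]
eef_rot: [2.3, 2.139, 0.0]
wrist_force: [0.1, 0.3, 1.3]
width: 0.231
grasp_force: 25.0
```

Call:
send_rows(rows=[0,0,-0.1,0,0,0,0,0,0,-0.25,0,0,0,0,0,0,-0.4,0,0,0,0,0,0,-0.5,0,0,0,0,0,0,-0.5,0,0,0,0])

```text
t: 4.6
tcp_pos: [0.4363, -0.2606, 0.1225]
eef_rot: [2.297, 2.137, 0.002]
wrist_force: [0.4, 0.1, -0.1]
width: 0.233
grasp_force: 25.0
```

```bash
python3 - <<'E'
from h import *
from workcell import readout
s=readout.sense(); p=s["tcp_pos"];R=Ro.from_rotvec(s["eef_rot"])
print(p,s["width"],s["grasp_force"])
print(move(p,R,(.532,-.09,.12),down(-.5)))
E
```

```text
[ 0.4362896  -0.26060149  0.12250403] 0.23288781156088864 24.999983310699463
[0.885, 0.416, 0.012, 0.005, 0.003, -0.081]
```

Then down to z≈0.032.

Call:
send_rows(rows=[0.2,0.1,0,0,0,-0.08,0,0.45,0.2,0,0,0,-0.08,0,0.7,0.32,0,0,0,-0.08,0,0.88,0.415,0,0,0,-0.08,0,0.88,0.415,0,0,0,-0.08,0])

```text
t: 5.1
tcp_pos: [0.5323, -0.0862, 0.1191]
eef_rot: [-2.227, -2.216, -0.001]
wrist_force: [0.2, -0.3, 0.2]
width: 0.233
grasp_force: 25.0
```

Call:
send_rows(rows=[0,0,0.1,0,0,0,0,0,0,0.25,0,0,0,0,0,0,0.4,0,0,0,0,0,0,0.45,0,0,0,0,0,0,0.45,0,0,0,0])

```text
t: 5.6
tcp_pos: [0.529, -0.0901, 0.0283]
eef_rot: [-2.23, -2.209, 0.003]
wrist_force: [-0.0, -1.3, 0.1]
width: 0.232
grasp_force: 25.0
```

```bash
python3 - <<'E'
from h import *
from workcell import readout,optics
d={n:optics.snapshot(n) for n in("top","side")}; pickle.dump(d,open("d1.pkl","wb"))
s=readout.sense(); print(s["tcp_pos"],s["wrist_force"]); print(Ro.from_rotvec(s["eef_rot"]).as_matrix().round(3))
R=lambda im,x,y,w,h,k:cv2.resize(im[y:y+h,x:x+w],(w*k,h*k),interpolation=cv2.INTER_CUBIC)
cv2.imwrite("pics/c2.png",np.hstack([R(d["top"]["color"],225,150,80,80,5),R(d["side"]["color"],220,165,80,80,5)]))
E
```

```text
[ 0.5306974  -0.09036115  0.03045793] [0.3580706  0.51400195 0.08163141]
[[ 0.009  1.     0.   ]
 [ 1.    -0.009 -0.   ]
 [-0.     0.    -1.   ]]
```

View pics/c2.png

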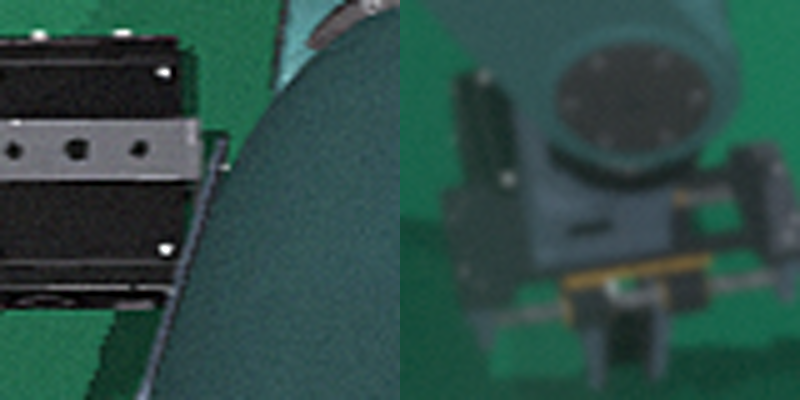

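The arm hides most of this view. Only the pin's nose shows in the top part, bright at about (225,167), next to the bracket arm. I'll work out where it is relative to the hole.

```bash
python3 - <<'E'
from h import *
d=pickle.load(open("d1.pkl","rb")); T=d["top"]
for x,y in((221,167),(225,167),(229,167)): print(atz(T,(x+.5)/5-.5+225,(y+.5)/5-.5+150,.0465))
for X in((.5315,.003,.048),(.531,-.0315,.046),(.531,-.0395,.046)): q=proj(T,X); print(X,(q-[225,150]+.5)*5-.5)
g=cv2.cvtColor(T["color"],cv2.COLOR_BGR2GRAY); print(g[178:190,262:276])
E
```

```text
[ 0.53245541 -0.00583216  0.0465    ]
[ 0.5324127 -0.0078044  0.0465   ]
[ 0.53237    -0.00977654  0.0465    ]
(0.5315, 0.003, 0.048) [203.15350063 168.62074443]
(0.531, -0.0315, 0.046) [273.09372402 168.99835315]
(0.531, -0.0395, 0.046) [289.31768488 168.65552951]
[[130 151 115  81  31  41  74  86  65  85  84  75  53  56]
 [114 117 110  84  38  49  69  65  51  87  83  65  60  60]
 [116 118 108  80  34  54  80  60  54  88  72  58  64  57]
 [114 120 114  70  40  77  79  41  65  79  67  60  56  66]
 [114 124 113  77  55  95  64  53  86  67  47  63  57  63]
 [114 116 107  74  69 105  76 127 158  58  55  59  59  72]
 [117 118 110  78  56  82  36  48  52  55  56  59  61  64]
 [107 110  94  68  71  88  41  47  43  58  64  65  70  61]
 [ 16  26  46  55  83  75  46  43  55  59  62  58  64  61]
 [ 43  54  56  66  83  45  43  50  60  62  66  63  67  66]
 [ 11  32  52  77  86  43  48  50  61  67  67  62  65  66]
 [ 11  38  66  86  66  43  47  58  59  60  65  70  65  61]]
```

```bash
cat > avg.py <<'E'
from h import *
from workcell import readout,optics
L=[]
for i in range(8): optics.snapshot("side"); s=readout.sense(); L.append(np.r_[s["tcp_pos"],s["eef_rot"]*np.sign(s["eef_rot"][0]),s["wrist_force"]])
m=np.mean(L,0); print(s["t"],m.round(4),np.std(L,0).round(4)[:3],s["width"]); print(Ro.from_rotvec(m[3:6]).as_matrix().round(3))
E
python3 avg.py
```

```text
6.1 [ 5.3100e-01 -9.0300e-02  3.0800e-02  2.2309e+00  2.2103e+00  1.2000e-03
  1.1270e-01  4.5700e-02  2.5000e-03] [0.0002 0.0001 0.0003] 0.234482255356957
[[ 0.009  1.     0.001]
 [ 1.    -0.009 -0.   ]
 [-0.     0.001 -1.   ]]
```

Call:
send_rows(rows=[0.03,0.008,-0.008,0,0,0,0,0.07,0.008,-0.008,0,0,0,0,0.11,0.008,-0.008,0,0,0,0,0.14,0.008,-0.008,0,0,0,0,0.14,0.008,-0.008,0,0,0,0])

```text
t: 6.6
tcp_pos: [0.5322, -0.0612, 0.0315]
eef_rot: [-2.23, -2.212, 0.0]
wrist_force: [-0.2, -0.1, -0.9]
width: 0.235
grasp_force: 25.0
```

Call:
send_rows(rows=[0.015,0,0,0,0,0,0,0.03,0,0,0,0,0,0,0.045,0,0,0,0,0,0,0.06,0,0,0,0,0,0,0.06,0,0,0,0,0,0])

```text
t: 7.1
tcp_pos: [0.5324, -0.0499, 0.0315]
eef_rot: [-2.231, -2.211, 0.0]
wrist_force: [0.3, 0.2, -1.3]
width: 0.235
grasp_force: 25.0
```

```bash
python3 avg.py
```

```text
7.5 [ 0.5324 -0.0502  0.0315  2.2317  2.2111 -0.     -0.0934 -0.0238 -0.4409] [0.     0.0001 0.    ] 0.23541307791201338
[[ 0.009  1.     0.   ]
 [ 1.    -0.009 -0.   ]
 [-0.     0.    -1.   ]]
```

Call:
send_rows(rows=[0.02,0,-0.003,0,0,0,0,0.04,0,-0.003,0,0,0,0,0.055,0,-0.003,0,0,0,0,0.07,0,-0.003,0,0,0,0,0.07,0,-0.003,0,0,0,0])

```text
t: 8.0
tcp_pos: [0.5325, -0.0357, 0.0321]
eef_rot: [-2.231, -2.212, 0.0]
wrist_force: [0.5, 0.4, -0.6]
width: 0.237
grasp_force: 25.0
```

```bash
python3 avg.py; python3 - <<'E'
from h import *
from workcell import optics
d=optics.snapshot("top"); pickle.dump(d,open("d2.pkl","wb"))
o=pickle.load(open("d1.pkl","rb"))["top"]["color"]
R=lambda im,x,y,w,h,k:cv2.resize(im[y:y+h,x:x+w],(w*k,h*k),interpolation=cv2.INTER_CUBIC)
cv2.imwrite("pics/c3.png",np.hstack([R(o,195,150,80,80,5),R(d["color"],195,150,80,80,5)]))
a,b=[cv2.cvtColor(i[150:215,195:255],cv2.COLOR_BGR2GRAY).astype(np.float32) for i in(o,d["color"])]
a,b=a[:,:45],b[:,:45]
print(cv2.phaseCorrelate(a,b,cv2.createHanningWindow(a.shape[::-1],cv2.CV_32F)))
E
```

```text
8.4 [ 0.5325 -0.0361  0.0321  2.2316  2.2112 -0.      0.1648  0.0483 -0.3308] [0.     0.0001 0.    ] 0.23332687772225383
[[ 0.009  1.     0.   ]
 [ 1.    -0.009 -0.   ]
 [-0.     0.    -1.   ]]
((0.5625232886625966, 0.06546027689303457), 0.8954003129476382)
```

View pics/c3.png

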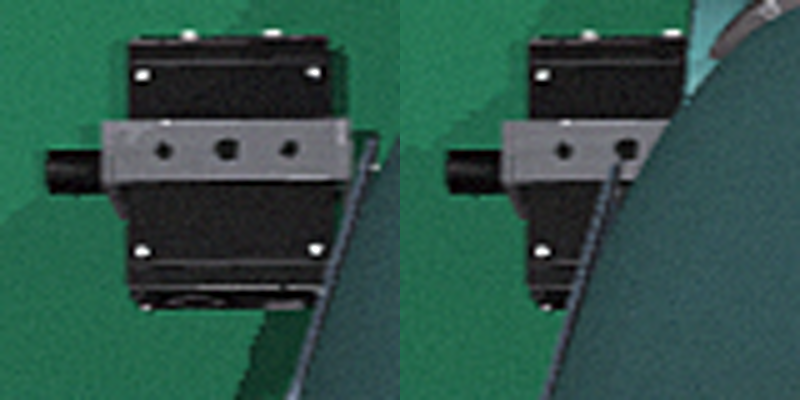

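Left and right match: the case screw stays at (142,75) and the knob at (75,170). So the projector hasn't moved with the nose about 20 mm past the mouth, and the pin is in the bore. Pushing on.

Call:
send_rows(rows=[0.02,0,0,0,0,0,0,0.04,0,0,0,0,0,0,0.06,0,0,0,0,0,0,0.08,0,0,0,0,0,0,0.08,0,0,0,0,0,0])

```text
t: 8.95
tcp_pos: [0.5327, -0.0196, 0.0321]
eef_rot: [-2.231, -2.212, -0.0]
wrist_force: [0.2, 1.0, -0.3]
width: 0.231
grasp_force: 25.0
```

Call:
send_rows(rows=[0.004,0,0,0,0,0,0,0.008,0,0,0,0,0,0,0.012,0,0,0,0,0,0,0.016,0,0,0,0,0,0,0.016,0,0,0,0,0,0])

```text
t: 9.45
tcp_pos: [0.5328, -0.0169, 0.0321]
eef_rot: [2.232, 2.211, 0.0]
wrist_force: [0.5, -0.4, 0.4]
width: 0.238
grasp_force: 25.0
```

Call:
send_rows(rows=[0.004,0,0,0,0,0,0,0.008,0,0,0,0,0,0,0.012,0,0,0,0,0,0,0.012,0,0,0,0,0,0,0.012,0,0,0,0,0,0])

```text
t: 9.95
tcp_pos: [0.5328, -0.0146, 0.0322]
eef_rot: [2.232, 2.211, 0.0]
wrist_force: [0.1, -4.1, -0.5]
width: 0.233
grasp_force: 25.0
```

```bash
python3 avg.py; cat > cmp.py <<'E'
from h import *
from workcell import optics
o=pickle.load(open("d1.pkl","rb"))["top"]; d=optics.snapshot("top")
f=lambda i,y0,y1,x0,x1:cv2.cvtColor(i["color"],cv2.COLOR_BGR2GRAY)[y0:y1,x0:x1]
for n,(y0,y1,x0,x1) in dict(knob=(178,192,201,215),bracket=(172,189,212,230),case=(155,171,216,230)).items():
    t=f(o,y0,y1,x0,x1); im=f(d,y0-4,y1+4,x0-6,x1+6)
    k=8; r=cv2.matchTemplate(cv2.resize(im,None,fx=k,fy=k,interpolation=2),cv2.resize(t,None,fx=k,fy=k,interpolation=2),cv2.TM_CCOEFF_NORMED)
    _,v,_,l=cv2.minMaxLoc(r); print(n,round(v,3),"shift px",l[0]/k-6,l[1]/k-4,"-> mm (+y)",-(l[0]/k-6)*2.35)
E
python3 cmp.py
```

```text
10.35 [ 0.5328 -0.0146  0.0322  2.2316  2.2111  0.     -0.2006 -4.2726  0.4299] [0. 0. 0.] 0.23167345312052282
[[ 0.009  1.     0.   ]
 [ 1.    -0.009 -0.   ]
 [-0.     0.    -1.   ]]
knob 0.964 shift px -0.875 0.0 -> mm (+y) 2.05625
bracket 0.94 shift px -1.125 -0.125 -> mm (+y) 2.6437500000000003
case 0.961 shift px -0.75 0.0 -> mm (+y) 1.7625000000000002
```

The knob is seated: 4 N axial force, and the set slid about 2 mm together. Now I release and go up.

Call:
send_rows(rows=[0,0,0,0,0,0,0.35,0,0,0,0,0,0,0.6,0,0,0,0,0,0,0.6,0,0,0,0,0,0,0.6,0,0,0,0,0,0,0.6])

```text
t: 10.9
tcp_pos: [0.5327, -0.0145, 0.0321]
eef_rot: [-2.232, -2.211, 0.0]
wrist_force: [-0.2, -0.1, -0.4]
width: 0.596
grasp_force: 0.0
```

Call:
send_rows(rows=[0,0,-0.1,0,0,0,0.6,0,0,-0.25,0,0,0,0.6,0,0,-0.45,0,0,0,0.6,0,0,-0.6,0,0,0,0.6,0,0,-0.6,0,0,0,0.6])

```text
t: 11.4
tcp_pos: [0.535, -0.0146, 0.1561]
eef_rot: [2.228, 2.208, 0.006]
wrist_force: [-0.4, -0.0, 0.6]
width: 0.601
grasp_force: 0.0
```

```bash
python3 avg.py; python3 cmp.py; python3 - <<'E'
from h import *
from workcell import optics
R=lambda im,x,y,w,h,k:cv2.resize(im[y:y+h,x:x+w],(w*k,h*k),interpolation=cv2.INTER_CUBIC)
cv2.imwrite("pics/c4.png",np.hstack([R(optics.snapshot(n)["color"],x,y,80,80,5) for n,x,y in(("top",195,150),("side",220,165))]))
E
```

```text
11.8 [ 5.3240e-01 -1.4500e-02  1.5160e-01  2.2307e+00  2.2102e+00 -6.0000e-04
  2.7370e-01  1.1920e-01 -4.5530e-01] [0.0006 0.     0.001 ] 0.6019477264647292
[[ 0.009  1.     0.001]
 [ 1.    -0.009 -0.001]
 [-0.001  0.001 -1.   ]]
knob 0.963 shift px -0.875 0.0 -> mm (+y) 2.05625
bracket 0.956 shift px -1.125 -0.125 -> mm (+y) 2.6437500000000003
case 0.962 shift px -0.75 0.0 -> mm (+y) 1.7625000000000002
```

View pics/c4.png

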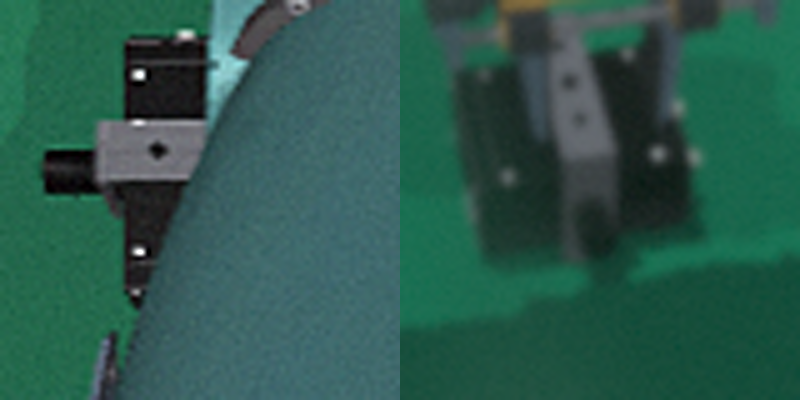

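The side crop shows the knob seated on the arm at (597,225), with the fingers clear of it. Next is the bridge.

Call:
send_rows(rows=[0.1,0,0,0,0,0,0.6,0.2,0,0,0,0,0,0.6,0.32,0,0,0,0,0,0.6,0.4,0,0,0,0,0,0.6,0.4,0,0,0,0,0,0.6])

```text
t: 12.45
tcp_pos: [0.5335, 0.0668, 0.1521]
eef_rot: [-2.23, -2.213, -0.0]
wrist_force: [0.2, -0.8, -0.1]
width: 0.597
grasp_force: 0.0
```

Call:
send_rows(rows=[0,0,0.1,0,0,0,0.6,0,0,0.2,0,0,0,0.6,0,0,0.3,0,0,0,0.6,0,0,0.36,0,0,0,0.6,0,0,0.36,0,0,0,0.6])

```text
t: 12.95
tcp_pos: [0.5326, 0.0649, 0.0788]
eef_rot: [-2.231, -2.21, 0.003]
wrist_force: [-0.1, 0.0, 0.3]
width: 0.601
grasp_force: 0.0
```

```bash
python3 avg.py
```

```text
13.35 [ 5.3390e-01  6.5400e-02  8.0700e-02  2.2313e+00  2.2106e+00  8.0000e-04
  1.7850e-01 -2.8900e-02  1.9730e-01] [0.0003 0.0001 0.0004] 0.5990096071773807
[[ 0.009  1.     0.001]
 [ 1.    -0.009 -0.   ]
 [-0.     0.001 -1.   ]]
```

Call:
send_rows(rows=[0,-0.004,0.01,0,0,0,0.6,0,-0.004,0.025,0,0,0,0.6,0,-0.004,0.025,0,0,0,0.5,0,-0.004,0.025,0,0,0,0.45,0,-0.004,0.025,0,0,0,0.4], grip_force=50)

```text
t: 13.85
tcp_pos: [0.5327, 0.0655, 0.0751]
eef_rot: [-2.232, -2.211, 0.0]
wrist_force: [-0.4, 0.2, -0.2]
width: 0.406
grasp_force: 0.0
```

Call:
send_rows(rows=[0,0,0,0,0,0,0.3,0,0,0,0,0,0,0.2,0,0,0,0,0,0,0.1,0,0,0,0,0,0,0,0,0,0,0,0,0,0])

```text
t: 14.35
tcp_pos: [0.5327, 0.0655, 0.0752]
eef_rot: [2.232, 2.211, 0.0]
wrist_force: [0.9, 0.3, 0.4]
width: 0.319
grasp_force: 50.0
```

```bash
python3 avg.py; python3 cmp.py
```

```text
14.75 [ 5.3270e-01  6.5500e-02  7.5200e-02  2.2316e+00  2.2111e+00  1.0000e-04
  2.1590e-01 -1.7000e-03  1.0345e+00] [0. 0. 0.] 0.3164515895505694
[[ 0.009  1.     0.   ]
 [ 1.    -0.009 -0.   ]
 [-0.     0.    -1.   ]]
knob 0.075 shift px -6.0 -4.0 -> mm (+y) 14.100000000000001
bracket 0.084 shift px -6.0 4.0 -> mm (+y) 14.100000000000001
case 0.076 shift px -6.0 -1.5 -> mm (+y) 14.100000000000001
```

Call:
send_rows(rows=[0,0,-0.01,0,0,0,0,0,0,-0.03,0,0,0,0,0,0,-0.06,0,0,0,0,0,0,-0.1,0,0,0,0,0,0,-0.12,0,0,0,0], grip_force=60)

```text
t: 15.3
tcp_pos: [0.5329, 0.0655, 0.1]
eef_rot: [2.231, 2.211, 0.001]
wrist_force: [0.1, 0.4, -7.1]
width: 0.32
grasp_force: 60.0
```

```bash
python3 avg.py
```

```text
15.7 [ 5.3270e-01  6.5500e-02  9.9400e-02  2.2314e+00  2.2109e+00  3.0000e-04
  5.4400e-02  1.2050e-01 -7.3457e+00] [0.0003 0.     0.0005] 0.31274160692090713
[[ 0.009  1.     0.   ]
 [ 1.    -0.009 -0.   ]
 [-0.     0.    -1.   ]]
```

The wrist carries 7.3 N, which is the full weight (about 0.75 kg). I'll raise it by another 80 mm.

Call:
send_rows(rows=[0,0,-0.03,0,0,0,0,0,0,-0.08,0,0,0,0,0,0,-0.14,0,0,0,0,0,0,-0.2,0,0,0,0,0,0,-0.26,0,0,0,0])

```text
t: 16.2
tcp_pos: [0.5329, 0.0655, 0.1526]
eef_rot: [2.231, 2.211, 0.001]
wrist_force: [0.2, 0.0, -7.2]
width: 0.314
grasp_force: 60.0
```

Call:
send_rows(rows=[0,0,-0.05,0,0,0,0,0,0,-0.1,0,0,0,0,0,0,-0.13,0,0,0,0,0,0,-0.15,0,0,0,0,0,0,-0.15,0,0,0,0])

```text
t: 16.7
tcp_pos: [0.5328, 0.0655, 0.1815]
eef_rot: [2.231, 2.211, 0.001]
wrist_force: [0.8, -0.0, -7.4]
width: 0.322
grasp_force: 60.0
```

Call:
send_rows(rows=[0,0,0,0,0,0,0,0,0,0,0,0,0,0,0,0,0,0,0,0,0,0,0,0,0,0,0,0,0,0,0,0,0,0,0])

```text
t: 17.2
tcp_pos: [0.5326, 0.0655, 0.181]
eef_rot: [-2.232, -2.211, 0.0]
wrist_force: [-0.3, 0.7, -7.1]
width: 0.316
grasp_force: 60.0
```

```bash
python3 avg.py; python3 - <<'E'
from h import *
from workcell import optics
R=lambda im,x,y,w,h,k:cv2.resize(im[y:y+h,x:x+w],(w*k,h*k),interpolation=cv2.INTER_CUBIC)
cv2.imwrite("pics/c5.png",np.hstack([R(optics.snapshot(n)["color"],x,y,100,120,4) for n,x,y in(("top",180,140),("side",210,125))]))
E
```

```text
17.6 [ 5.3270e-01  6.5500e-02  1.8110e-01  2.2316e+00  2.2111e+00 -1.0000e-04
  9.7200e-02  9.3800e-02 -7.5782e+00] [0. 0. 0.] 0.3183643416603905
[[ 0.009  1.    -0.   ]
 [ 1.    -0.009 -0.   ]
 [-0.    -0.    -1.   ]]
```

View pics/c5.png

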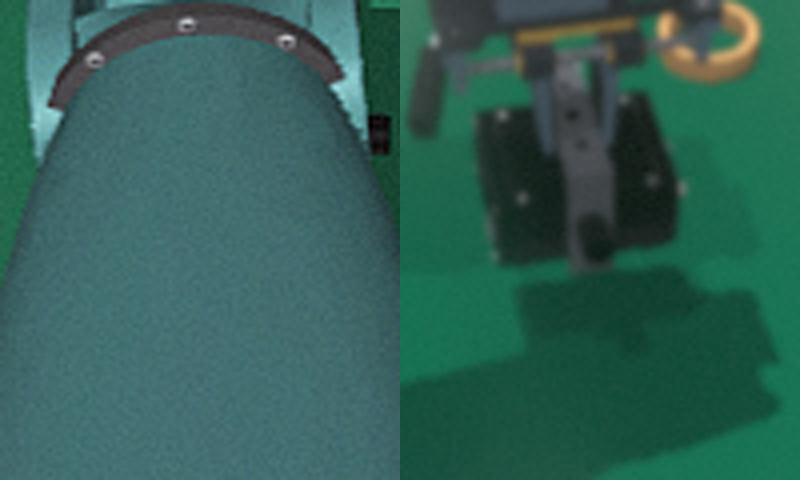

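The side view shows the case hanging in the bracket clear of the bench (shadow detached), with the knob on the arm at (597,238). I'll check it for swing and tilt, then hand in.

```bash
python3 - <<'E'
from h import *
from workcell import optics
I=[optics.snapshot("side") for i in range(16)]
g=[cv2.cvtColor(s["color"],cv2.COLOR_BGR2GRAY)[145:195,228:282].astype(np.float32) for s in I]
w=cv2.createHanningWindow((54,50),cv2.CV_32F)
print([np.round(cv2.phaseCorrelate(g[0],x,w)[0],2).tolist() for x in g[1:]])
# screws on lid: crop px -> world at equal height
f=lambda x,y,z:atz(I[0],(x-400+.5)/4-.5+210,(y+.5)/4-.5+125,z)
# lid screws at start (c1 crop) vs now, pair separations
S=pickle.load(open("d0.pkl","rb"))["side"]
h=lambda x,y,z:atz(S,(x+.5)/4-.5+200,(y+.5)/4-.5+160,z)
for nm,F,P,z in(("start",h,((147,82),(166,162),(262,66),(288,145)),.068),("now",f,((503,117),(522,197),(625,99),(652,180)),.172)):
    q=[F(*p,z) for p in P]; print(nm,[np.round((b-a)*1e3,1).tolist()[:2] for a,b in((q[0],q[2]),(q[1],q[3]),(q[0],q[1]),(q[2],q[3]))],np.mean(q,0).round(3))
E
```

```text
[[-0.12, -0.1], [0.13, -0.04], [0.09, -0.0], [0.07, -0.09], [0.21, -0.03], [0.08, -0.11], [0.33, -0.06], [0.22, -0.34], [0.34, 0.01], [0.54, -0.81], [-30.45, 0.95], [0.55, -0.7], [0.43, -0.41], [4.4, -9.67], [-0.44, -1.77]]
start [[88.1, -1.2], [88.9, -2.0], [-0.7, -82.1], [0.1, -82.9]] [0.534 0.06  0.068]
now [[87.8, 1.1], [88.1, -1.9], [-1.5, -81.7], [-1.1, -84.8]] [0.534 0.06  0.172]
```

The level is unchanged from the start, but the later correlations wander. I'll look once more before handing in.

```bash
python3 avg.py; python3 - <<'E'
from h import *
from workcell import optics
I=[optics.snapshot("side")["color"] for i in range(8)]
g=[cv2.cvtColor(s,cv2.COLOR_BGR2GRAY) for s in I]
print([round(float(x.mean()),1) for x in g],[round(float(cv2.Laplacian(x,cv2.CV_32F).var()),1) for x in g])
t=g[0][147:193,230:280]
for x in g[1:]: 
    r=cv2.matchTemplate(x[139:201,222:288],t,cv2.TM_CCOEFF_NORMED); print(cv2.minMaxLoc(r)[1::2],end=" ")
R=lambda im,x,y,w,h,k:cv2.resize(im[y:y+h,x:x+w],(w*k,h*k),interpolation=cv2.INTER_CUBIC)
cv2.imwrite("pics/c6.png",np.hstack([R(i,210,125,100,120,4) for i in(I[0],I[-1])]))
E
```

```text
18.9 [ 0.5327  0.0655  0.1811  2.2317  2.2111  0.      0.0714 -0.3802 -7.4763] [0. 0. 0.] 0.31472891815842713
[[ 0.009  1.     0.   ]
 [ 1.    -0.009 -0.   ]
 [-0.     0.    -1.   ]]
[123.1, 123.1, 123.1, 123.1, 123.1, 123.1, 123.1, 123.1] [53.5, 53.6, 53.3, 53.5, 53.5, 53.3, 53.0, 53.4]
(0.9928947687149048, (8, 8)) (0.9929779767990112, (8, 8)) (0.99295574426651, (8, 8)) (0.9930360913276672, (8, 8)) (0.9929702281951904, (8, 8)) (0.9936420321464539, (8, 8)) (0.9929503202438354, (8, 8))
```

View pics/c6.png

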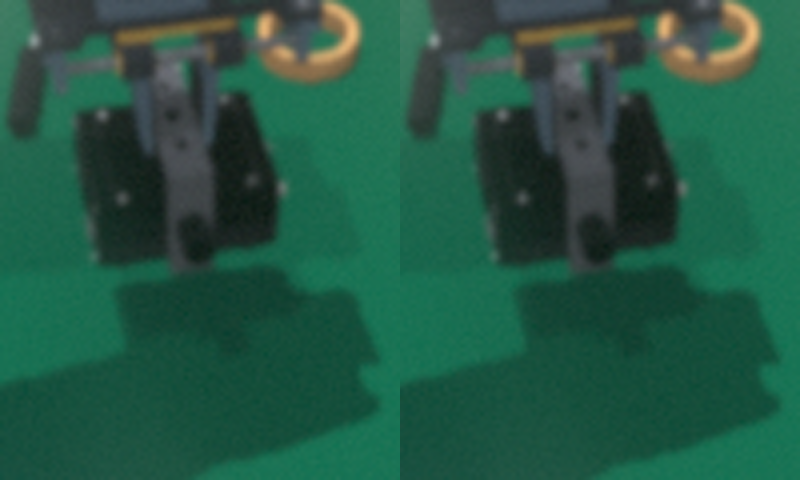

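Both frames are identical, with the screw at (103,115)/(503,115) and the knob at (195,238)/(597,238). It's hanging still, so I'm handing in.

```bash
python3 -c "
from workcell import ticket
print(ticket.close_job())"
```

```text
the job is handed in; nothing more can be done
None
```

I handed the job in with the pin seated and the projector hanging level and still, about 10 cm up and held by the bracket bridge; `close_job()` gave no verdict, so I don't know how it was judged.

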